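# Put the block plane away in the one drawer that is not locked

### The job

Two of the three drawers in the bank are locked and nothing shows which: feel with a gentle pull on the handles for the one that slides, without forcing a locked one, and pull it fully out to its stop. Then lay the block plane on its sole on that drawer's floor, keeping hold of it until it rests there (do not drop it), and let go. Leave that drawer fully out, the locked ones shut, and do not disturb the jar, spool, tin and carton.

Things in the scene. Friction and masses are not known exactly. Their poses are not given: they have to be found in the camera images.
- bank: plywood carcass (fixed) holding three equal steel drawers side by side, 430 wide (y), 225 deep (x), top at 103 above the bench; origin at bench level in the middle of its front edge; x points into it, away from the handles
- unit_a: fixed grey steel housing of one of the three drawers (all look alike), 130 wide, 90 high, 215 deep; origin at bench level in the middle of its front face; x points into it (its drawer slides out along -x), y left, z up. Drawer inside: 112 wide, flat floor 12 above the bench, side walls up to 58; fully out, 160 of its floor (x -160 to 0) is open to above
- drawer_a (a joint): how far the drawer in unit_a is out, in m: 0 shut, 0.16 fully out at its stop; a drawer that is not locked slides with about 3 to 5 N; in a locked one the latch yields a few mm springily, about 3 N per mm
- latch_a (a joint): how far the lock tongue at the back of unit_a is bent, in m: 0 unbent; only a locked drawer bends it, by 0.0001 for each 0.001 that the drawer is pulled out
- drawer_a_handle (a point): middle of the bar handle of the drawer in unit_a: level bar 90 long along y, about 10 thick, centre 74 above the bench (29 below the bank's top) and 35 in front of the 12 thick drawer front (inner face of the front 47 behind this point); axes as the unit's; moves with the drawer
- unit_b: fixed grey steel housing of one of the three drawers (all look alike), 130 wide, 90 high, 215 deep; origin at bench level in the middle of its front face; x points into it (its drawer slides out along -x), y left, z up. Drawer inside: 112 wide, flat floor 12 above the bench, side walls up to 58; fully out, 160 of its floor (x -160 to 0) is open to above
- drawer_b (a joint): how far the drawer in unit_b is out, in m: 0 shut, 0.16 fully out at its stop; a drawer that is not locked slides with about 3 to 5 N; in a locked one the latch yields a few mm springily, about 3 N per mm
- latch_b (a joint): how far the lock tongue at the back of unit_b is bent, in m: 0 unbent; only a locked drawer bends it, by 0.0001 for each 0.001 that the drawer is pulled out
- drawer_b_handle (a point): middle of the bar handle of the drawer in unit_b: level bar 90 long along y, about 10 thick, centre 74 above the bench (29 below the bank's top) and 35 in front of the 12 thick drawer front (inner face of the front 47 behind this point); axes as the unit's; moves with the drawer
- unit_c: fixed grey steel housing of one of the three drawers (all look alike), 130 wide, 90 high, 215 deep; origin at bench level in the middle of its front face; x points into it (its drawer slides out along -x), y left, z up. Drawer inside: 112 wide, flat floor 12 above the bench, side walls up to 58; fully out, 160 of its floor (x -160 to 0) is open to above
- drawer_c (a joint): how far the drawer in unit_c is out, in m: 0 shut, 0.16 fully out at its stop; a drawer that is not locked slides with about 3 to 5 N; in a locked one the latch yields a few mm springily, about 3 N per mm
- latch_c (a joint): how far the lock tongue at the back of unit_c is bent, in m: 0 unbent; only a locked drawer bends it, by 0.0001 for each 0.001 that the drawer is pulled out
- drawer_c_handle (a point): middle of the bar handle of the drawer in unit_c: level bar 90 long along y, about 10 thick, centre 74 above the bench (29 below the bank's top) and 35 in front of the 12 thick drawer front (inner face of the front 47 behind this point); axes as the unit's; moves with the drawer
- plane: dark steel block plane (woodworking hand tool) lying on its sole on the bench to the right of the drawer bank, 130 long (x), 36 wide (y), flat upright side cheeks up to 30 above the sole from x -55 to 45, sloping iron and cap up to 48 high at the rear (-x), wooden knob to 33 high at the front (+x); about 0.55 kg; origin in the middle of the sole, z up
- jar: bystander: glass jar, 64 diameter, 100 high, on top of the bank; origin under its centre
- spool: bystander: wire spool, 72 diameter, 50 high, on top of the bank; origin under its centre
- tin: bystander: tin can, 84 diameter, 110 high, on the bench left of the bank; origin under its centre
- carton: bystander: cardboard carton 120 x 140 x 100 high, on the bench behind the plane; origin under its centre
There are look-alikes about, which are no part of the job. Of the things that look like the plane, the middle-sized one is meant.

How it is judged:
By the outcome, as a careful person would: the job done as asked, in the order asked, and still so for the second after the job is handed in, with the robot touching nothing.
It also fails if it takes over 72 s, if anything falls off the work surface, if the arm or the gripper's body presses on something with over 40 N, if the wrist force passes 120 N, or if a joint passes its speed limit or range.

### The arm

A 7-joint arm with a two-finger parallel gripper is mounted at the origin on the work surface. World frame = base frame: x ahead of the robot, y to its left, z up, the work surface at z = 0. Lengths are in m, angles in rad, forces in N, time in s.
With the tool pointing down it reaches from about 0.425 to 0.925 m from the base axis. Payload 6.8 kg.
Tool frame: the origin (TCP) lies on the centre line of the jaws, within the pads' length; the fingertips stand bot.tip_reach ahead of it and the grasp point (between the pads) lies 3 mm ahead of it (bot.tip_reach is the distance from the TCP to the fingertips, in m); z points along the fingers, y is the line along which they close (so a half turn about z gives the same grasp; the last joint's range is limited). The gripper opens to 85 mm and grips with 20 to 120 N. Pads are 22 mm wide; open, the fingers measure 114 mm over their backs; the gripper's body (76 mm by 85 mm) begins 54 mm behind the grasp point. The pads swing forward as they close: fully open they stand 13 mm farther back than shut.
Start: joints at [-1.218, 0.477, 0.022, 1.555, -0.011, 1.109, -0.083], TCP at [0.3, 0.605, 0.253] pointing down, gripper open.
Joint ranges: [-2.96, 2.96], [-0.34, 2.1], [-1.41, 1.46], [0.24, 2.44], [-1.37, 4.51], [0.17, 1.92], [-2.96, 2.96]. Speed limits (rad/s): [2.39, 2.39, 3.14, 3.14, 3.14, 3.14, 3.14].

### API

Orientations are given as a unit quaternion [w, x, y, z].
In Python, from station import bot gives the robot as it stands.
- The arm moves only by the tool jog_arm, never from a script. Its argument "deltas" is a list of rows, each a list of 7 numbers: the shift along the world's x, y, z in m, then the turn, a rotation vector about the world's x, y, z in rad, then the opening, from 0 (shut) to 1 (fully open). In form: [[x, y, z, rx, ry, rz, grip], ...]. A call has 1 to 10 rows; each row shifts and turns the commanded pose from where the row before left it; what a row does not reach is not made up. A row lasts 1/10 s, in which the tool goes at most 50 mm and 8.59 degrees, less where a joint would pass 70% of its speed; a pose out of reach is approached as far as the arm can. A call with a gripper value outside its range is refused whole. The fingers move at their own pace and stop on an object; "newtons" is the grip in N (left out, the last holds). Time passes only in rows, so rows that do not move let the fingers close. It gives the time, the measured TCP pose, the force, the opening and the grip force at its end, in the units of the state.
- bot.get_obs(): the state, without advancing time (a new reading comes with each control period).
- bot.read_camera(name): name is "side" or "top"; returns a dict with "img" (420x560x3 uint8, red, green, blue), "K" (3x3 intrinsics, pixels), "eye" and "attitude" of the camera in the world. Camera axes: x right, y down, z forward; pixel columns grow to the right and rows downward; lengths in m; the calibration is good to about 2 mm. A picture is of the moment at which its call begins. There is no depth.
- bot.hand_in(): hands the job in; it is judged then, once.
The state is a dict: "t": time; "q": joint angles; "joint_vel": joint speeds; "joint_torque": joint torques, N m; "eef_pos": TCP position; "tool_rot": TCP orientation; "contact_force": force on the tool from outside, world axes, zero at the start; "torque": the same for the moment, N m; "gripper_width": opening from 0.0 (shut) to 1.0 (fully open); "grasp_force": force on a finger pad.
Only numpy, scipy, OpenCV 4.12 (cv2) and the standard library are available. Lean on these libraries where they do the work, as an engineer would, in place of code of your own. Each camera call takes 0.05 s, during which the arm holds its last target. There are 200 camera calls.

## Working session

There is one attempt and no reset: what is moved stays moved. The work goes in short steps, Python scripts to look and compute and a tool call to move; the robot and the scene stay as the last step left them, time stands still between calls to the robot, and variables do not carry over. Pictures are saved under pics/ and viewed, at most 10 in all, crops included, and the job is handed in when it is done.

Besides the shell and the picture viewer there is one more tool, called after "Call:" by a JSON object that holds its "name" and its "arguments", one argument or row to a line. jog_arm: Moves the arm, as the interface text tells. Its arguments: {"type":"object","properties":{"deltas":{"type":"array"},"newtons":{"type":"number"}},"required":["deltas"]}

```bash
mkdir -p pics; cat > h.py <<'E'
import numpy as np, cv2
from scipy.spatial.transform import Rotation as R
from station import bot
def cam(n):
    c=bot.read_camera(n); np.save(f'/tmp/{n}.npy',c,allow_pickle=True); return c
def Rm(c):
    a=np.array(c['attitude'],float)
    if a.shape==(3,3): return a
    return R.from_quat(a[[1,2,3,0]]).as_matrix()
def px2w(c,u,v,z):
    d=Rm(c)@np.linalg.inv(c['K'])@np.array([u,v,1.]); e=np.array(c['eye'])
    return (e+d*(z-e[2])/d[2]).round(4)
def w2px(c,p):
    q=c['K']@(Rm(c).T@(np.array(p)-c['eye'])); return (q[:2]/q[2]).round(1)
E
python3 - <<'E'
from h import *
for n in('top','side'):
    c=cam(n); cv2.imwrite(f'pics/{n}0.png',c['img'][:,:,::-1]); print(n,c['K'],c['eye'],c['attitude'])
print(bot.get_obs(),bot.tip_reach)
E
```

```text
top [[544.00182502   0.         282.11574698]
 [  0.         544.00182502 211.9269179 ]
 [  0.           0.           1.        ]] [ 0.17410307 -0.0075897   1.74778242] [-0.07571634  0.70948934 -0.69626835  0.07811717]
side [[458.86806422   0.         278.73964386]
 [  0.         458.86806422 211.34957839]
 [  0.           0.           1.        ]] [-0.03678579 -0.88633193  1.0891089 ] [-0.38077554  0.87849723 -0.26897036  0.10443927]
{'t': 0.1, 'q': array([-1.21807806,  0.47773491,  0.02233595,  1.55638908, -0.01148693,
        1.10933815, -0.08311663]), 'joint_vel': array([ 0.00032454, -0.00195933,  0.00058353, -0.00160606,  0.00031339,
       -0.00215388, -0.00019008]), 'joint_torque': array([ 4.82171512e-03, -5.97763681e+01,  1.61390103e+00, -2.81956208e+01,
        1.27660541e-02,  5.10145153e-03,  1.45474485e-05]), 'eef_pos': array([0.2999339 , 0.60411058, 0.25239568]), 'tool_rot': array([-1.31618673e-04,  2.28368570e-01,  9.73574362e-01, -8.60652529e-04]), 'contact_force': array([-0.175704  ,  0.61188895,  0.55366643]), 'torque': array([0.02036473, 0.03324011, 0.05626662]), 'grasp_force': 0.0, 'gripper_width': 1.000462185931294} 0.022
```

View pics/top0.png

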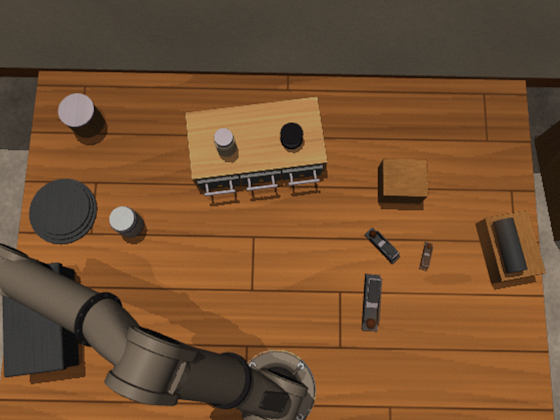

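View pics/side0.png

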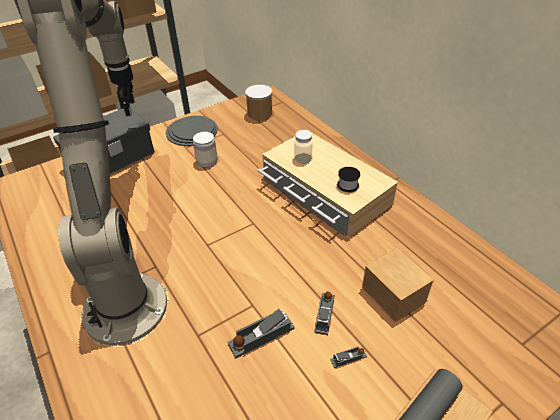

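Candidates for the plane in the top view are a large one at (372,302), a middle one at (382,245) and a small one at (427,256). In the side view they are at (261,332), (325,312) and (348,356). I choose the middle one and check it in a close crop, with the handles alongside.

```bash
python3 - <<'E'
from h import *
t=np.load('/tmp/top.npy',allow_pickle=True).item(); s=np.load('/tmp/side.npy',allow_pickle=True).item()
f=lambda i,x,y,w,h:cv2.resize(i[y:y+h,x:x+w,::-1],(400,300),interpolation=cv2.INTER_CUBIC)
a=np.vstack([np.hstack([f(t['img'],350,220,80,60),f(s['img'],285,280,80,60)]),np.hstack([f(t['img'],190,140,160,120)[:, :],f(s['img'],250,130,160,120)])])
cv2.imwrite('pics/crop.png',a)
# bank corners on top, z=.103
for u,v in[(186,112),(318,98),(327,161),(194,178)]: print(px2w(t,u,v,.103))
for u,v in[(220,193),(262,188),(304,182)]: print('h',px2w(t,u,v,.074))
for u,v in[(369,231),(397,260),(382,245)]: print('p',px2w(t,u,v,.03))
for u,v in[(372,302),(427,256)]: print('other',px2w(t,u,v,.03))
E
```

```text
[0.8625 0.3061 0.103 ]
[ 0.9197 -0.1195  0.103 ]
[ 0.7062 -0.1488  0.103 ]
[0.6421 0.2685 0.103 ]
h [0.6026 0.1883 0.074 ]
h [0.6216 0.0555 0.074 ]
h [ 0.644  -0.0779  0.074 ]
p [ 0.4973 -0.2901  0.03  ]
p [ 0.4054 -0.3776  0.03  ]
p [ 0.4526 -0.3309  0.03  ]
other [ 0.2721 -0.2958  0.03  ]
other [ 0.42   -0.4735  0.03  ]
```

View pics/crop.png

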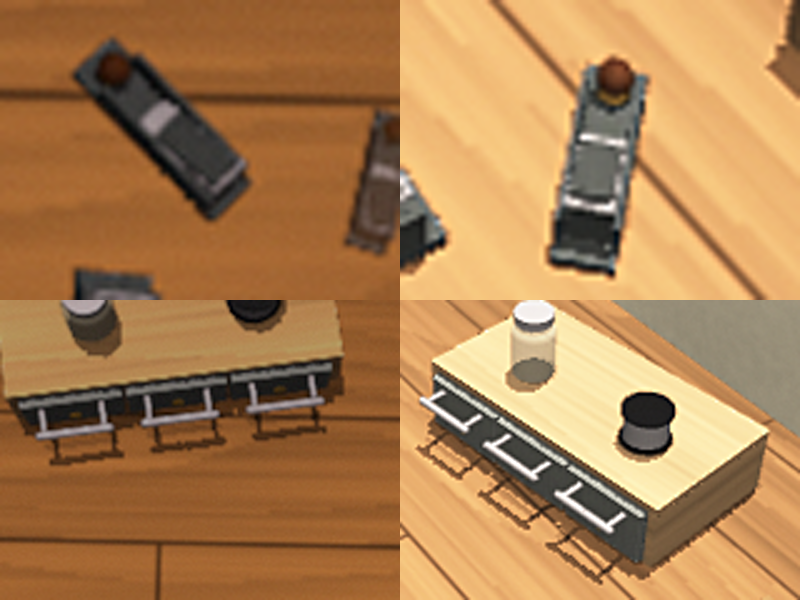

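The crop confirms the middle plane: knob at top-view (373,234), rear end at (396,259). It measures about 127 × 33 mm, as it should. The handle bars are centred at (220,193), (262,187) and (304,182), about 134 mm apart, and the bank yaw is about 9°. I move to the left handle, with the jaws partly open and the closing line along bank x.

Call:
{"name": "jog_arm", "arguments": {
  "deltas": [
    [0.02,-0.028,0,0,0,-0.0635,0.36],
    [0.02,-0.028,0,0,0,-0.0635,0.36],
    [0.02,-0.028,0,0,0,-0.0635,0.36],
    [0.02,-0.028,0,0,0,-0.0635,0.36],
    [0.02,-0.028,0,0,0,-0.0635,0.36],
    [0.02,-0.028,0,0,0,-0.0635,0.36],
    [0.02,-0.028,0,0,0,-0.0635,0.36],
    [0.02,-0.028,0,0,0,-0.0635,0.36],
    [0.02,-0.028,0,0,0,-0.0635,0.36],
    [0.02,-0.028,0,0,0,-0.0635,0.36]
  ]
}}

```text
t: 1.1
eef_pos: [0.5006, 0.3233, 0.253]
tool_rot: [-0.0, 0.522, 0.853, -0.0]
contact_force: [-0.3, -0.4, -0.7]
gripper_width: 0.359
grasp_force: 0.0
```

Call:
{"name": "jog_arm", "arguments": {
  "deltas": [
    [0.02,-0.028,0,0,0,-0.0635,0.36],
    [0.02,-0.028,0,0,0,-0.0635,0.36],
    [0.02,-0.028,0,0,0,-0.0635,0.36],
    [0.02,-0.028,0,0,0,-0.0635,0.36],
    [0.018,-0.028,0,0,0,-0.0635,0.36],
    [0,0,-0.03,0,0,0,0.36],
    [0,0,-0.03,0,0,0,0.36],
    [0,0,-0.03,0,0,0,0.36],
    [0,0,0,0,0,0,0.36],
    [0,0,0,0,0,0,0.36]
  ]
}}

```text
t: 2.1
eef_pos: [0.598, 0.1845, 0.1634]
tool_rot: [-0.0, 0.649, 0.761, -0.001]
contact_force: [-0.1, 0.1, 0.5]
gripper_width: 0.356
grasp_force: 0.0
```

```bash
cat > st.py <<'E'
from h import *
o=bot.get_obs(); m=R.from_quat(np.array(o['tool_rot'])[[1,2,3,0]]).as_matrix()
print(o['t'],o['eef_pos'].round(4),o['contact_force'].round(2),o['gripper_width'],'tool y ang',np.degrees(np.arctan2(m[1,1],m[0,1])).round(2),'z',m[:,2].round(4))
E
python3 - <<'E'
exec(open('st.py').read())
t=cam('top');s=cam('side')
f=lambda i,x,y,w,h:cv2.resize(i[y:y+h,x:x+w,::-1],(400,300),interpolation=cv2.INTER_CUBIC)
cv2.imwrite('pics/a1.png',np.hstack([f(t['img'],170,130,120,90),f(s['img'],220,110,120,90)]))
for u,v in[(205.2,193.6),(234.8,192),(248,188.4),(276.8,185.2),(289.2,183.2),(319.2,180.8)]: print(px2w(t,u,v,.079))
print(w2px(t,o['eef_pos']),w2px(s,o['eef_pos']))
E
```

```text
2.1 [0.598  0.1845 0.1634] [-0.05  0.06  0.52] 0.356340339426307 tool y ang 9.02 z [-1.e-03 -6.e-04 -1.e+00]
[0.5984 0.2344 0.079 ]
[0.6055 0.1411 0.079 ]
[0.6181 0.0997 0.079 ]
[0.6304 0.0086 0.079 ]
[ 0.6378 -0.0307  0.079 ]
[ 0.6476 -0.1261  0.079 ]
[218.  187.1] [266.1 156.7]
```

View pics/a1.png

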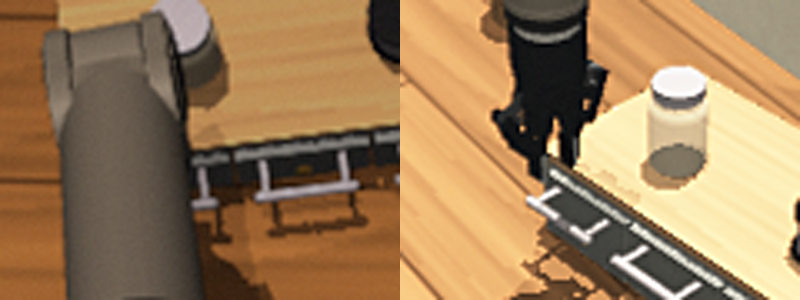

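The crop shows the gripper above the left handle and clear of the jar, about 4 mm to the outside of the bar. Next I descend and watch the force.

Call:
{"name": "jog_arm", "arguments": {
  "deltas": [
    [0,0,-0.025,0,0,0,0.36],
    [0,0,-0.025,0,0,0,0.36],
    [0,0,-0.015,0,0,0,0.36],
    [0,0,-0.01,0,0,0,0.36],
    [0,0,0,0,0,0,0.36]
  ]
}}

```text
t: 2.7
eef_pos: [0.5979, 0.1846, 0.0879]
tool_rot: [-0.0, 0.649, 0.761, -0.0]
contact_force: [0.1, -0.1, 0.2]
gripper_width: 0.358
grasp_force: 0.0
```

Call:
{"name": "jog_arm", "arguments": {
  "deltas": [
    [0,0,-0.009,0,0,0,0.36],
    [0,0,-0.009,0,0,0,0.36],
    [0,0,0,0,0,0,0.36]
  ]
}}

```text
t: 3.0
eef_pos: [0.5975, 0.1845, 0.0693]
tool_rot: [-0.0, 0.649, 0.761, -0.001]
contact_force: [0.7, -0.7, -0.3]
gripper_width: 0.364
grasp_force: 0.0
```

Call:
{"name": "jog_arm", "arguments": {
  "deltas": [
    [-0.002,-0.0003,0,0,0,0,0.36],
    [-0.002,-0.0003,0,0,0,0,0.36],
    [0,0,0,0,0,0,0.36]
  ]
}}

```text
t: 3.3
eef_pos: [0.5944, 0.1841, 0.0707]
tool_rot: [0.0, 0.649, 0.761, 0.0]
contact_force: [0.4, 0.3, -0.4]
gripper_width: 0.359
grasp_force: 0.3
```

Call:
{"name": "jog_arm", "arguments": {
  "deltas": [
    [-0.002,-0.0003,0,0,0,0,0.36],
    [0,0,0,0,0,0,0.36]
  ]
}}

```text
t: 3.5
eef_pos: [0.5927, 0.1838, 0.0708]
tool_rot: [0.0, 0.649, 0.761, 0.001]
contact_force: [1.9, -0.3, -0.9]
gripper_width: 0.36
grasp_force: 1.2
```

Call:
{"name": "jog_arm", "arguments": {
  "deltas": [
    [-0.001,-0.0002,0,0,0,0,0.36],
    [0,0,0,0,0,0,0.36]
  ]
}}

```text
t: 3.7
eef_pos: [0.5917, 0.1836, 0.0707]
tool_rot: [0.0, 0.649, 0.761, 0.001]
contact_force: [2.8, -0.3, 3.0]
gripper_width: 0.358
grasp_force: 1.4
```

Call:
{"name": "jog_arm", "arguments": {
  "deltas": [
    [-0.001,-0.0002,0,0,0,0,0.36],
    [0,0,0,0,0,0,0.36]
  ]
}}

```text
t: 3.9
eef_pos: [0.5904, 0.1834, 0.0706]
tool_rot: [0.0, 0.649, 0.761, 0.0]
contact_force: [3.0, 0.4, 0.9]
gripper_width: 0.365
grasp_force: 1.5
```

Call:
{"name": "jog_arm", "arguments": {
  "deltas": [
    [-0.001,-0.0002,0,0,0,0,0.36],
    [0,0,0,0,0,0,0.36]
  ]
}}

```text
t: 4.1
eef_pos: [0.5891, 0.1832, 0.0704]
tool_rot: [-0.0, 0.649, 0.761, 0.0]
contact_force: [3.2, 0.6, 1.2]
gripper_width: 0.357
grasp_force: 1.5
```

Call:
{"name": "jog_arm", "arguments": {
  "deltas": [
    [-0.001,-0.0002,0,0,0,0,0.36],
    [0,0,0,0,0,0,0.36]
  ]
}}

```text
t: 4.3
eef_pos: [0.588, 0.183, 0.0703]
tool_rot: [-0.0, 0.649, 0.761, -0.0]
contact_force: [1.9, 0.4, 0.2]
gripper_width: 0.36
grasp_force: 1.4
```

The force stays at about 3 N over 5 mm instead of rising 3 N per mm, so the left drawer slides. I confirm it with a longer pull.

Call:
{"name": "jog_arm", "arguments": {
  "deltas": [
    [-0.002,-0.0003,0,0,0,0,0.36],
    [-0.003,-0.0005,0,0,0,0,0.36],
    [-0.003,-0.0005,0,0,0,0,0.36],
    [0,0,0,0,0,0,0.36]
  ]
}}

```text
t: 4.7
eef_pos: [0.5792, 0.1815, 0.0701]
tool_rot: [-0.0, 0.649, 0.761, -0.001]
contact_force: [1.9, 0.3, 1.5]
gripper_width: 0.358
grasp_force: 0.8
```

Call:
{"name": "jog_arm", "arguments": {
  "deltas": [
    [-0.005,-0.0008,0,0,0,0,0.36],
    [-0.008,-0.0013,0,0,0,0,0.36],
    [-0.01,-0.0016,0,0,0,0,0.36],
    [-0.01,-0.0016,0,0,0,0,0.36],
    [-0.01,-0.0016,0,0,0,0,0.36],
    [-0.01,-0.0016,0,0,0,0,0.36],
    [-0.01,-0.0016,0,0,0,0,0.36],
    [-0.01,-0.0016,0,0,0,0,0.36],
    [-0.005,-0.0008,0,0,0,0,0.36],
    [0,0,0,0,0,0,0.36]
  ]
}}

```text
t: 5.7
eef_pos: [0.5003, 0.1686, 0.0701]
tool_rot: [-0.001, 0.649, 0.761, -0.001]
contact_force: [-0.2, -1.2, 0.7]
gripper_width: 0.361
grasp_force: 0.0
```

Call:
{"name": "jog_arm", "arguments": {
  "deltas": [
    [-0.005,-0.0008,0,0,0,0,0.36],
    [-0.006,-0.001,0,0,0,0,0.36],
    [-0.006,-0.001,0,0,0,0,0.36],
    [-0.006,-0.001,0,0,0,0,0.36],
    [-0.006,-0.001,0,0,0,0,0.36],
    [-0.006,-0.001,0,0,0,0,0.36],
    [-0.006,-0.001,0,0,0,0,0.36],
    [-0.006,-0.001,0,0,0,0,0.36],
    [-0.004,-0.0006,0,0,0,0,0.36],
    [0,0,0,0,0,0,0.36]
  ]
}}

```text
t: 6.7
eef_pos: [0.4499, 0.1604, 0.0702]
tool_rot: [-0.001, 0.649, 0.761, -0.001]
contact_force: [1.0, -0.3, -0.7]
gripper_width: 0.363
grasp_force: 0.1
```

Call:
{"name": "jog_arm", "arguments": {
  "deltas": [
    [-0.002,-0.0003,0,0,0,0,0.36],
    [-0.002,-0.0003,0,0,0,0,0.36],
    [-0.002,-0.0003,0,0,0,0,0.36],
    [0,0,0,0,0,0,0.36]
  ]
}}

```text
t: 7.1
eef_pos: [0.4448, 0.1596, 0.0703]
tool_rot: [-0.0, 0.649, 0.76, -0.0]
contact_force: [1.7, 0.4, -0.8]
gripper_width: 0.357
grasp_force: 0.9
```

Call:
{"name": "jog_arm", "arguments": {
  "deltas": [
    [-0.002,-0.0003,0,0,0,0,0.36],
    [0,0,0,0,0,0,0.36]
  ]
}}

```text
t: 7.3
eef_pos: [0.4429, 0.1593, 0.0703]
tool_rot: [-0.0, 0.649, 0.761, -0.0]
contact_force: [1.1, 0.2, -0.1]
gripper_width: 0.357
grasp_force: 1.0
```

Call:
{"name": "jog_arm", "arguments": {
  "deltas": [
    [-0.002,-0.0003,0,0,0,0,0.36],
    [-0.002,-0.0003,0,0,0,0,0.36],
    [0,0,0,0,0,0,0.36]
  ]
}}

```text
t: 7.6
eef_pos: [0.4387, 0.1587, 0.0703]
tool_rot: [-0.0, 0.649, 0.761, -0.0]
contact_force: [1.6, -0.4, 0.9]
gripper_width: 0.36
grasp_force: 0.9
```

Call:
{"name": "jog_arm", "arguments": {
  "deltas": [
    [-0.002,-0.0003,0,0,0,0,0.36],
    [0,0,0,0,0,0,0.36]
  ]
}}

```text
t: 7.8
eef_pos: [0.4368, 0.1585, 0.0703]
tool_rot: [-0.0, 0.649, 0.761, -0.0]
contact_force: [2.6, -1.4, 0.7]
gripper_width: 0.361
grasp_force: 1.0
```

Call:
{"name": "jog_arm", "arguments": {
  "deltas": [
    [-0.0015,-0.0002,0,0,0,0,0.36],
    [0,0,0,0,0,0,0.36]
  ]
}}

```text
t: 8.0
eef_pos: [0.4366, 0.1585, 0.0705]
tool_rot: [0.001, 0.649, 0.76, 0.001]
contact_force: [5.3, -0.7, -3.2]
gripper_width: 0.357
grasp_force: 2.7
```

Call:
{"name": "jog_arm", "arguments": {
  "deltas": [
    [-0.0015,-0.0002,0,0,0,0,0.36],
    [0,0,0,0,0,0,0.36]
  ]
}}

```text
t: 8.2
eef_pos: [0.4365, 0.1586, 0.0707]
tool_rot: [0.002, 0.649, 0.76, 0.002]
contact_force: [8.9, 0.5, -4.9]
gripper_width: 0.361
grasp_force: 4.5
```

The force rises with no movement at x = 0.4366, about 158 mm of travel in x, so the drawer is at its stop. I back off the bar, lift, and head for the plane.

Call:
{"name": "jog_arm", "arguments": {
  "deltas": [
    [0.003,0.0005,0,0,0,0,0.36],
    [0.004,0.0006,0,0,0,0,0.36],
    [0,0,0,0,0,0,0.36],
    [0,0,0.03,0,0,0,0.36],
    [0,0,0.04,0,0,0,0.36],
    [0,0,0.04,0,0,0,0.36],
    [0,-0.03,0.01,0,0,-0.069,0.8],
    [0,-0.035,0,0,0,-0.069,0.8],
    [0,-0.035,0,0,0,-0.069,0.8],
    [0,-0.035,0,0,0,-0.069,0.8]
  ]
}}

```text
t: 9.2
eef_pos: [0.4402, 0.0232, 0.1903]
tool_rot: [-0.0, 0.748, 0.663, -0.0]
contact_force: [0.1, -0.3, 0.1]
gripper_width: 0.801
grasp_force: 0.0
```

Call:
{"name": "jog_arm", "arguments": {
  "deltas": [
    [0,-0.035,0,0,0,-0.069,0.8],
    [0,-0.035,0,0,0,-0.069,0.8],
    [0,-0.035,0,0,0,-0.069,0.8],
    [0,-0.035,0,0,0,-0.069,0.8],
    [0,-0.035,0,0,0,-0.069,0.8],
    [0,-0.035,0,0,0,-0.069,0.8],
    [0,-0.035,0,0,0,-0.069,0.8],
    [0,-0.035,0,0,0,-0.069,0.8],
    [0.002,-0.035,0,0,0,-0.069,0.8],
    [0,0,0,0,0,-0.069,0.8]
  ]
}}

```text
t: 10.2
eef_pos: [0.4418, -0.2953, 0.1906]
tool_rot: [0.001, 0.93, 0.368, -0.001]
contact_force: [-0.2, 0.1, 0.2]
gripper_width: 0.799
grasp_force: 0.0
```

```bash
python3 - <<'E'
exec(open('st.py').read())
t0=np.load('/tmp/top.npy',allow_pickle=True).item()
P=lambda u,v,z=0.02:px2w(t0,350+u/5,220+v/5,z)
print([P(*a) for a in[(75,75),(112,40),(248,180),(212,218)]], np.mean([P(*a) for a in[(75,75),(112,40),(248,180),(212,218)]],0))
t=cam('top');s=cam('side')
f=lambda i,x,y,w,h:cv2.resize(i[y:y+h,x:x+w,::-1],(400,300),interpolation=cv2.INTER_CUBIC)
cv2.imwrite('pics/a2.png',np.vstack([np.hstack([f(t['img'],350,220,80,60),f(s['img'],285,250,120,90)]),np.hstack([f(t['img'],190,140,160,120),f(s['img'],230,110,160,120)])]))
E
```

```text
10.2 [ 0.4418 -0.2953  0.1906] [-0.2   0.11  0.18] 0.7989171610563748 tool y ang -46.83 z [-1.0e-04 -2.6e-03 -1.0e+00]
[array([ 0.4858, -0.2786,  0.02  ]), array([ 0.5093, -0.3029,  0.02  ]), array([ 0.4197, -0.3884,  0.02  ]), array([ 0.3949, -0.3647,  0.02  ])] [ 0.452425 -0.33365   0.02    ]
```

View pics/a2.png

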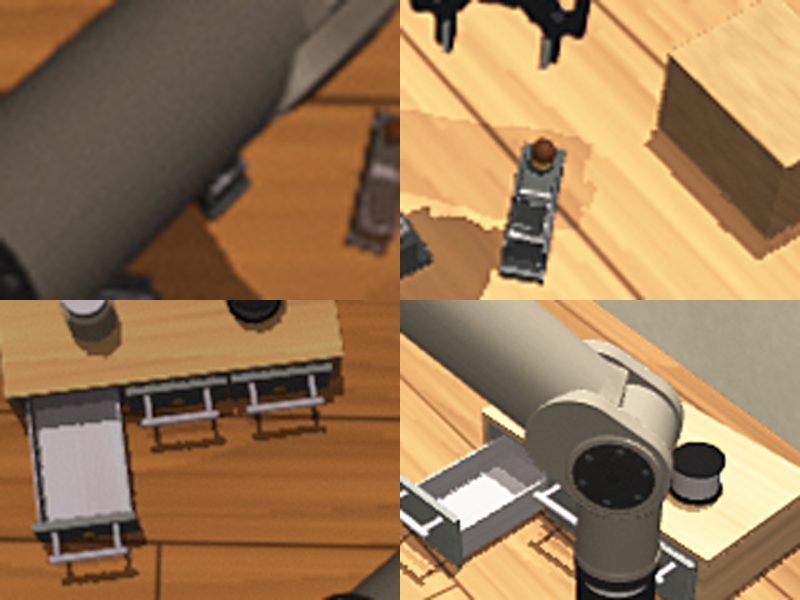

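The drawer is fully out, with its bar at top-view (226,242), and the other two are still shut. The plane stands free below the gripper, with its knob at side-view (328,295). Now I move over it and descend.

Call:
{"name": "jog_arm", "arguments": {
  "deltas": [
    [0.005,-0.019,0,0,0,0,0.8],
    [0.005,-0.019,0,0,0,0,0.8],
    [0,0,-0.03,0,0,0,0.8],
    [0,0,-0.03,0,0,0,0.8],
    [0,0,-0.03,0,0,0,0.8],
    [0,0,-0.02,0,0,0,0.8],
    [0,0,0,0,0,0,0.8]
  ]
}}

```text
t: 11.0
eef_pos: [0.4516, -0.3259, 0.0777]
tool_rot: [-0.003, 0.928, 0.374, -0.002]
contact_force: [0.6, -0.6, 0.2]
gripper_width: 0.801
grasp_force: 0.0
```

```bash
python3 - <<'E'
exec(open('st.py').read())
print(bot.tip_reach)
t=cam('top');s=cam('side')
print('knob',px2w(s,327.6,295,.03),'TCP px',w2px(s,o['eef_pos']))
f=lambda i,x,y,w,h:cv2.resize(i[y:y+h,x:x+w,::-1],(800,600),interpolation=cv2.INTER_CUBIC)
cv2.imwrite('pics/a3.png',f(s['img'],270,240,120,90))
for u,v in [(210.8,243.2),(240.8,240.8)]: print('bar',px2w(t,u,v,.079))
E
```

```text
11.0 [ 0.4516 -0.3259  0.0777] [ 0.59 -0.58  0.22] 0.8007662761975393 tool y ang -46.14 z [-0.005   0.0039 -1.    ]
0.022
knob [ 0.4852 -0.3057  0.03  ] TCP px [323.3 295.2]
bar [0.4402 0.2094 0.079 ]
bar [0.4495 0.1167 0.079 ]
```

View pics/a3.png

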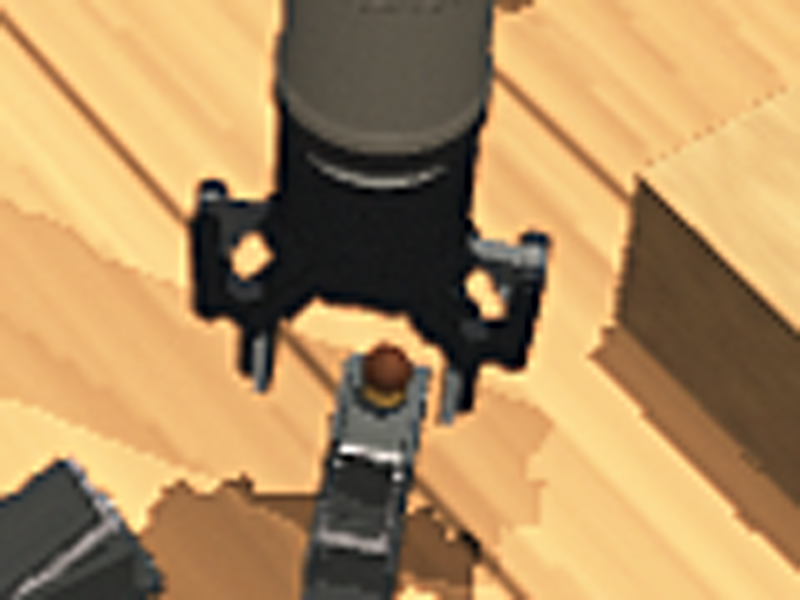

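The side crop shows the open fingers over the plane, with the knob at crop (385,365) between them. The jaw centre is about 7 mm off the plane's axis towards the left. I correct that, descend and grip.

Call:
{"name": "jog_arm", "arguments": {
  "deltas": [
    [0.001,-0.0085,0,0,0,0,0.8],
    [0,0,0,0,0,0,0.8],
    [0,0,0,0,0,0,0.8]
  ]
}}

```text
t: 11.4
eef_pos: [0.4546, -0.3379, 0.0813]
tool_rot: [0.001, 0.928, 0.372, 0.001]
contact_force: [0.4, 0.6, 0.6]
gripper_width: 0.802
grasp_force: 0.0
```

Call:
{"name": "jog_arm", "arguments": {
  "deltas": [
    [0,0,-0.02,0,0,0,0.8],
    [0,0,-0.02,0,0,0,0.8],
    [0,0,-0.009,0,0,0,0.8],
    [0,0,0,0,0,0,0.8],
    [0,0,0,0,0,0,0.8]
  ]
}}

```text
t: 11.9
eef_pos: [0.4543, -0.3375, 0.0318]
tool_rot: [0.0, 0.928, 0.372, 0.0]
contact_force: [0.4, -0.1, 0.5]
gripper_width: 0.803
grasp_force: 0.0
```

```bash
python3 st.py
```

```text
11.9 [ 0.4543 -0.3375  0.0318] [ 0.38 -0.13  0.55] 0.8031935701359423 tool y ang -46.34 z [ 4.e-04 -4.e-04 -1.e+00]
```

Call:
{"name": "jog_arm", "arguments": {
  "deltas": [
    [-0.002,0.003,-0.003,0,0,0,0.8],
    [0,0,0,0,0,0,0.8]
  ]
}}

```text
t: 12.1
eef_pos: [0.4521, -0.3338, 0.0286]
tool_rot: [-0.0, 0.928, 0.372, 0.0]
contact_force: [0.4, -1.5, 0.1]
gripper_width: 0.8
grasp_force: 0.0
```

Call:
{"name": "jog_arm", "arguments": {
  "deltas": [
    [0,0,0,0,0,0,0.5],
    [0,0,0,0,0,0,0.3],
    [0,0,0,0,0,0,0.2],
    [0,0,0,0,0,0,0.2],
    [0,0,0,0,0,0,0.2],
    [0,0,0,0,0,0,0.2]
  ],
  "newtons": 50
}}

```text
t: 12.7
eef_pos: [0.4528, -0.3348, 0.029]
tool_rot: [0.001, 0.928, 0.372, 0.001]
contact_force: [0.5, -1.0, 5.9]
gripper_width: 0.411
grasp_force: 51.2
```

```bash
python3 st.py
```

```text
12.7 [ 0.4528 -0.3348  0.029 ] [ 0.52 -0.97  5.94] 0.41141412205055333 tool y ang -46.33 z [ 0.0016 -0.001  -1.    ]
```

The grip is good: 35 mm opening and 51 N. Now I lift and carry the plane over the drawer, turning it -0.605 rad to line up with the drawer.

Call:
{"name": "jog_arm", "arguments": {
  "deltas": [
    [0,0,0.01,0,0,0,0.2],
    [0,0,0.02,0,0,0,0.2],
    [0,0,0.03,0,0,0,0.2],
    [0,0,0.03,0,0,0,0.2],
    [0,0,0.03,0,0,0,0.2],
    [0,0,0,0,0,0,0.2]
  ]
}}

```text
t: 13.3
eef_pos: [0.4533, -0.3355, 0.1517]
tool_rot: [0.002, 0.928, 0.372, 0.002]
contact_force: [0.5, -0.0, -4.8]
gripper_width: 0.41
grasp_force: 50.9
```

Call:
{"name": "jog_arm", "arguments": {
  "deltas": [
    [0.004,0.016,0,0,0,-0.03,0.2],
    [0.007,0.03,0,0,0,-0.04,0.2],
    [0.0073,0.032,0,0,0,-0.04,0.2],
    [0.0073,0.032,0,0,0,-0.04,0.2],
    [0.0073,0.032,0,0,0,-0.04,0.2],
    [0.0073,0.032,0,0,0,-0.04,0.2],
    [0.0073,0.032,0,0,0,-0.04,0.2],
    [0.0073,0.032,0,0,0,-0.04,0.2],
    [0.0073,0.032,0,0,0,-0.04,0.2],
    [0.0073,0.032,0,0,0,-0.04,0.2]
  ]
}}

```text
t: 14.3
eef_pos: [0.5203, -0.0306, 0.1471]
tool_rot: [-0.0, 0.983, 0.184, -0.001]
contact_force: [0.4, 0.1, -3.9]
gripper_width: 0.41
grasp_force: 50.8
```

Call:
{"name": "jog_arm", "arguments": {
  "deltas": [
    [0.0073,0.032,0,0,0,-0.04,0.2],
    [0.0073,0.032,0,0,0,-0.04,0.2],
    [0.0073,0.032,0,0,0,-0.04,0.2],
    [0.0073,0.032,0,0,0,-0.04,0.2],
    [0.0073,0.032,0,0,0,-0.04,0.2],
    [0.007,0.032,0,0,0,-0.015,0.2],
    [0.004,0.02,0,0,0,0,0.2],
    [0,0,0,0,0,0,0.2],
    [0,0,0,0,0,0,0.2]
  ]
}}

```text
t: 15.2
eef_pos: [0.5682, 0.1791, 0.1474]
tool_rot: [0.001, 0.997, 0.079, -0.001]
contact_force: [-0.4, -0.3, -3.4]
gripper_width: 0.409
grasp_force: 50.8
```

```bash
python3 - <<'E'
exec(open('st.py').read())
t=cam('top');s=cam('side')
print('floor',px2w(t,223.6,208.8,.012))
u=np.array([np.cos(.157),np.sin(.157),0]);v=np.array([-u[1],u[0],0]);c=np.array([.57,.183,0])
im=s['img'][:,:,::-1].copy()
for a,b in[(-.08,-.056),(-.08,.056),(.08,-.056),(.08,.056)]:
    p=w2px(s,c+a*u+b*v+[0,0,.058]); cv2.circle(im,tuple(int(x) for x in p),1,(0,0,255),-1)
cv2.imwrite('pics/a4.png',cv2.resize(im[90:255,200:420],(800,600),interpolation=cv2.INTER_CUBIC))
E
```

```text
15.2 [0.5682 0.1791 0.1474] [-0.37 -0.34 -3.42] 0.40855190904733096 tool y ang -80.95 z [-0.0016 -0.0015 -1.    ]
floor [0.5654 0.1815 0.012 ]
```

View pics/a4.png

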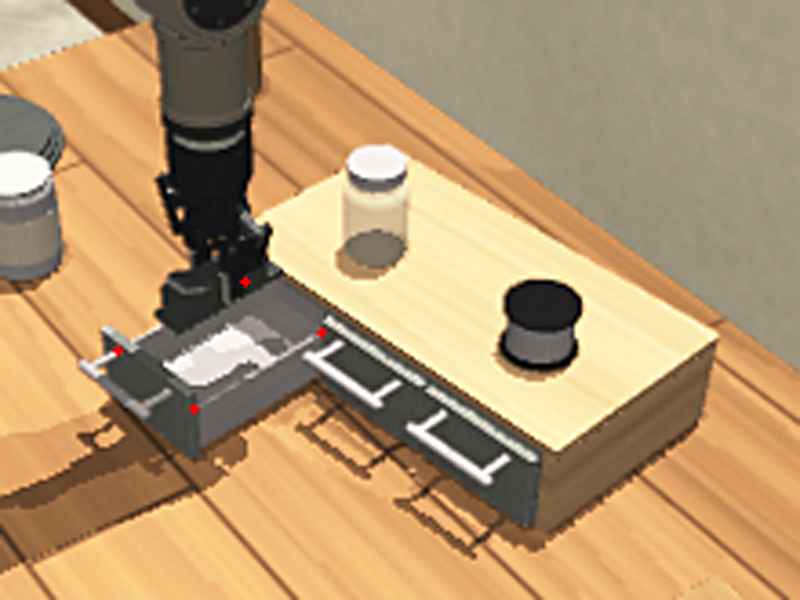

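The predicted rim corners (red) match the drawer, and the plane hangs above its middle. I nudge y by 3.5 mm and lower.

Call:
{"name": "jog_arm", "arguments": {
  "deltas": [
    [0,0.0035,0,0,0,0,0.2],
    [0,0,-0.02,0,0,0,0.2],
    [0,0,-0.02,0,0,0,0.2],
    [0,0,-0.02,0,0,0,0.2],
    [0,0,-0.015,0,0,0,0.2],
    [0,0,-0.01,0,0,0,0.2],
    [0,0,0,0,0,0,0.2]
  ]
}}

```text
t: 16.0
eef_pos: [0.5684, 0.1829, 0.0622]
tool_rot: [0.0, 0.997, 0.078, -0.001]
contact_force: [-0.4, 0.0, -4.9]
gripper_width: 0.413
grasp_force: 50.8
```

Call:
{"name": "jog_arm", "arguments": {
  "deltas": [
    [0,0,-0.006,0,0,0,0.2],
    [0,0,-0.006,0,0,0,0.2],
    [0,0,-0.003,0,0,0,0.2],
    [0,0,0,0,0,0,0.2],
    [0,0,0,0,0,0,0.2]
  ]
}}

```text
t: 16.5
eef_pos: [0.5692, 0.1833, 0.0485]
tool_rot: [-0.0, 0.997, 0.079, 0.0]
contact_force: [-0.2, -0.6, -4.6]
gripper_width: 0.41
grasp_force: 50.9
```

Call:
{"name": "jog_arm", "arguments": {
  "deltas": [
    [0,0,-0.002,0,0,0,0.2],
    [0,0,0,0,0,0,0.2]
  ]
}}

```text
t: 16.7
eef_pos: [0.569, 0.1834, 0.0463]
tool_rot: [-0.0, 0.997, 0.079, 0.0]
contact_force: [-0.6, -0.2, -3.8]
gripper_width: 0.411
grasp_force: 50.9
```

Call:
{"name": "jog_arm", "arguments": {
  "deltas": [
    [0,0,-0.002,0,0,0,0.2],
    [0,0,0,0,0,0,0.2]
  ]
}}

```text
t: 16.9
eef_pos: [0.5689, 0.1833, 0.0441]
tool_rot: [0.0, 0.997, 0.079, -0.0]
contact_force: [-0.9, -0.8, -4.6]
gripper_width: 0.41
grasp_force: 50.9
```

Call:
{"name": "jog_arm", "arguments": {
  "deltas": [
    [0,0,-0.0015,0,0,0,0.2],
    [0,0,0,0,0,0,0.2]
  ]
}}

```text
t: 17.1
eef_pos: [0.5689, 0.1833, 0.0426]
tool_rot: [0.0, 0.997, 0.079, -0.0]
contact_force: [0.2, 0.3, -4.0]
gripper_width: 0.414
grasp_force: 50.9
```

Call:
{"name": "jog_arm", "arguments": {
  "deltas": [
    [0,0,-0.001,0,0,0,0.2],
    [0,0,0,0,0,0,0.2]
  ]
}}

```text
t: 17.3
eef_pos: [0.569, 0.1833, 0.0417]
tool_rot: [0.0, 0.997, 0.079, -0.0]
contact_force: [-1.0, 0.2, -4.7]
gripper_width: 0.413
grasp_force: 50.9
```

Call:
{"name": "jog_arm", "arguments": {
  "deltas": [
    [0,0,-0.001,0,0,0,0.2],
    [0,0,0,0,0,0,0.2]
  ]
}}

```text
t: 17.5
eef_pos: [0.5692, 0.1833, 0.0411]
tool_rot: [-0.0, 0.997, 0.079, 0.0]
contact_force: [-0.6, -0.2, -0.6]
gripper_width: 0.415
grasp_force: 51.2
```

Contact begins at z = 0.041, as expected. One more millimetre, then I open gently.

Call:
{"name": "jog_arm", "arguments": {
  "deltas": [
    [0,0,-0.001,0,0,0,0.2],
    [0,0,0,0,0,0,0.2]
  ]
}}

```text
t: 17.7
eef_pos: [0.5699, 0.1834, 0.041]
tool_rot: [-0.0, 0.997, 0.078, 0.001]
contact_force: [-1.3, 0.9, 6.5]
gripper_width: 0.412
grasp_force: 52.1
```

Call:
{"name": "jog_arm", "arguments": {
  "deltas": [
    [0,0,0,0,0,0,0.43],
    [0,0,0,0,0,0,0.46],
    [0,0,0,0,0,0,0.5],
    [0,0,0,0,0,0,0.55],
    [0,0,0,0,0,0,0.6],
    [0,0,0,0,0,0,0.6]
  ]
}}

```text
t: 18.3
eef_pos: [0.569, 0.1833, 0.0398]
tool_rot: [0.0, 0.997, 0.079, 0.0]
contact_force: [-0.3, 0.2, 0.2]
gripper_width: 0.601
grasp_force: 0.0
```

Call:
{"name": "jog_arm", "arguments": {
  "deltas": [
    [0,0,0.01,0,0,0,0.6],
    [0,0,0.015,0,0,0,0.6],
    [0,0,0.03,0,0,0,0.6],
    [0,0,0.04,0,0,0,0.6],
    [0,0,0.04,0,0,0,0.6],
    [0,-0.03,0.02,0,0,0,0.6],
    [-0.01,-0.04,0.02,0,0,0,0.6],
    [-0.01,-0.04,0,0,0,0,0.6],
    [-0.01,-0.04,0,0,0,0,0.6],
    [-0.01,-0.04,0,0,0,0,0.6]
  ]
}}

```text
t: 19.3
eef_pos: [0.5286, -0.0084, 0.2162]
tool_rot: [-0.0, 0.997, 0.078, 0.001]
contact_force: [1.1, -0.6, 0.0]
gripper_width: 0.597
grasp_force: 0.0
```

Call:
{"name": "jog_arm", "arguments": {
  "deltas": [
    [-0.01,-0.04,0,0,0,0,0.6],
    [-0.01,-0.04,0,0,0,0,0.6],
    [-0.01,-0.03,0,0,0,0,0.6],
    [0,0,0,0,0,0,0.6],
    [0,0,0,0,0,0,0.6],
    [0,0,0,0,0,0,0.6]
  ]
}}

```text
t: 19.9
eef_pos: [0.4996, -0.1157, 0.2152]
tool_rot: [-0.0, 0.997, 0.079, 0.0]
contact_force: [1.1, 0.0, -0.3]
gripper_width: 0.6
grasp_force: 0.0
```

```bash
python3 - <<'E'
exec(open('st.py').read())
t=cam('top');s=cam('side')
f=lambda i,x,y,w,h:cv2.resize(i[y:y+h,x:x+w,::-1],(400,300),interpolation=cv2.INTER_CUBIC)
cv2.imwrite('pics/a5.png',np.hstack([f(t['img'],190,140,160,120),f(s['img'],210,120,160,120)]))
E
```

```text
19.9 [ 0.4996 -0.1157  0.2152] [ 1.08  0.05 -0.29] 0.5999960490329893 tool y ang -80.91 z [ 7.e-04  7.e-04 -1.e+00]
```

View pics/a5.png

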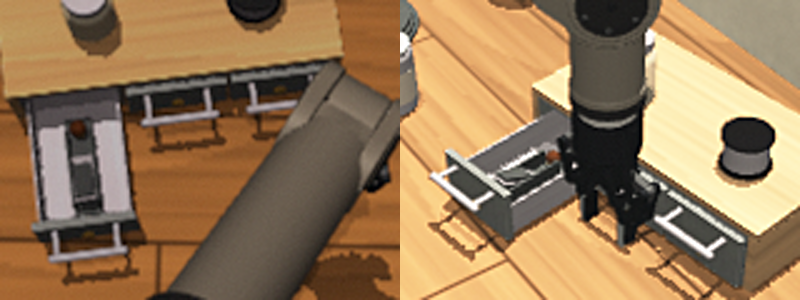

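The plane lies flat in the drawer, centred at top crop (83,160), and the other drawers are shut. Before handing in, I check numerically that the drawer has not crept back since it reached its stop.

```bash
python3 - <<'E'
from h import *
a=cv2.imread('pics/a2.png',0)[300:600,0:400]; b=cv2.imread('pics/a5.png',0)[0:300,0:400]
A=np.float32(a[205:270,30:140]);B=np.float32(b[205:270,30:140])
d,r=cv2.phaseCorrelate(A,B,cv2.createHanningWindow(A.shape[::-1],cv2.CV_32F)); print('mm',np.array(d)/2.5*3.1,r)
E
```

```text
mm [-0.07881448 -0.40664153] 0.6999446356738055
```

```bash
python3 -c "
from station import bot
print(bot.hand_in())"
```

```text
the job is handed in; nothing more can be done
None
```

The left drawer was the one that slides: it is pulled out to its stop, the block plane lies on its sole in it and is released, and the job was handed in at about 20 s with the other two drawers never touched and no contact with the bystanders.

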